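# Put the surplus gear shifter into third

### The job

A buyer at the surplus stall wants to see this H-gate gear shifter work: from wherever it stands in the left-hand slots, push its lever to neutral, straight across to the right, and then forward all the way into third (the right-hand slot pointing away from the robot), without dipping back into fourth. Only push the knob or shaft with the fingers, gently and from outside: do not pinch it or pull it up, and leave the other goods on the table where they are.

Things in the scene. Friction and masses are not known exactly. Their poses are not given: they have to be found in the camera images.
- shifter: H-pattern gear shifter, fixed: grey 106 mm square housing topped by a 113 mm square aluminium gate plate (top face 100 mm up), on a plywood board 180 (x) x 170 (y) x 12 mm. Origin: centre of the board's underside, on the table. x is forward (away from the robot, up to 0.45 rad askew; a steel output rod sticks out in front), y left, z up.
- gate (a point): centre of the H cut-out, in the plate's top face; axes as the shifter's. Two fore-and-aft slots 15 mm wide, centred 16 mm left and right of it, end 27 mm ahead and behind; a crossbar 19 mm wide (fore and aft) joins them in the middle. First = left forward, second = left back, third = right forward, fourth = right back. The cut-out's edges stop the 10 mm lever.
- knob_mid (a point): middle of the black knob on the lever: a cylinder 36 mm across, 46 mm tall, on a bare 10 mm shaft; z along the lever. It lies 200 mm from the lever's pivot, which is 12 mm above the table on the shifter's vertical axis: with lean a across and b fore-and-aft it stands 0.2 sin b m ahead and 0.2 cos b sin a m right of that axis, about 205 to 212 mm above the table.
- across (a joint): sideways lean of the lever, rad: -0.19 fully left (left slots), 0 upright, +0.19 fully right (right slots). A slot leaves about 0.03 rad of play. Friction holds the lever where it is left (1 to 2 N at the knob).
- lever (a joint): fore-and-aft lean of the lever, rad, + forward: 0 is neutral, in the crossbar; +0.24 the forward end of a slot, -0.24 the back end. The lever can cross from side to side only within about 0.05 rad of 0. Friction holds it where it is left (1 to 2 N at the knob).
- gearmotor: loose bystander: steel gearmotor standing on end, 34 mm across, 82 mm tall, beside the shifter on its right; origin under its centre
- carton: loose bystander: white carton 55 x 55 x 70 mm on the left of the shifter; origin under its centre
- air_cylinder: loose bystander: small pneumatic cylinder lying down, about 100 x 32 x 40 mm, ahead of the shifter; origin under its middle
- collar: loose bystander: dark steel ring 48 mm across, 20 mm tall, on the right of the shifter; origin under its centre
- carriage: loose bystander: small linear-rail carriage 45 x 34 x 20 mm between robot and shifter; origin under its centre
- cup: loose bystander: lidded coffee cup 80 mm across, 120 mm tall, at the right of the table; origin under its centre
- red_carton: loose bystander: red carton 120 x 80 x 50 mm at the left of the table; origin under its centre
- knob (a joint): how far the knob is pulled up along the lever, m: 0 is down (its rest), 0.012 fully up; about 8 N starts it and it springs back. It is to stay down.
Things that resemble listed ones, but are neither listed nor needed, are in the scene too. There is more than one size of the shifter; the job needs the larger.

How it is judged:
By the outcome, as a careful person would: the job done as asked, in the order asked, and still so for the second after the job is handed in, with the robot touching nothing.
It also fails if it takes over 58 s, if anything falls off the work surface, if the arm or the gripper's body presses on something with over 40 N, if the wrist force passes 120 N, or if a joint passes its speed limit or range.

### The arm

A 7-joint arm with a two-finger parallel gripper is mounted at the origin on the work surface. World frame = base frame: x ahead of the robot, y to its left, z up, the work surface at z = 0. Lengths are in m, angles in rad, forces in N, time in s.
With the tool pointing down it reaches from about 0.4 to 0.85 m from the base axis. Payload 4.5 kg.
Tool frame: the origin (TCP) lies where the fingers leave the gripper's body, on its centre line; the fingertips stand 64 mm ahead of it and the grasp point (between the pads) lies 45 mm ahead of it; z points along the fingers, y is the direction in which the jaws open and shut (so a half turn about z gives the same grasp; the last joint's range is limited). The gripper opens to 88 mm and grips with 3 to 60 N. Pads are 18 mm wide; open, the fingers measure 123 mm over their backs; the gripper's body (75 mm by 187 mm) begins 45 mm behind the grasp point.
Start: joints at [1.305, 0.689, -0.195, 1.565, 0.157, 0.902, -0.215], TCP at [0.185, -0.597, 0.303] pointing down, gripper open.
Joint ranges: [-3.01, 3.01], [-0.46, 2.08], [-1.47, 1.51], [0.13, 2.56], [-1, 4.14], [0.04, 2.09], [-2.66, 2.66]. Speed limits (rad/s): [2.57, 2.57, 3.14, 3.14, 3.14, 3.14, 3.14].

### API

Orientations are given as a unit quaternion [x, y, z, w].
In Python, from plant import monitor, snapshot, workorder, finder gives the robot as it stands.
- The arm moves only by the tool carry_out, never from a script. Its argument "motion" is one flat list of numbers, 6 for each row, row after row: the shift along the tool's x, y, z in cm, then the turn, a rotation vector about the tool's x, y, z in rad. In form: [x, y, z, rx, ry, rz, x, y, z, rx, ry, rz, ...]. A call has 1 to 8 rows; each row shifts and turns the commanded pose from where the row before left it, along the tool's axes as they then stand; what a row does not reach is not made up. A row lasts 1/8 s, in which the tool goes at most 62.5 mm and 10.7 degrees, less where a joint would pass 70% of its speed; a pose out of reach is approached as far as the arm can. A call with a gripper value outside its range is refused whole. "hand" is the finger opening in cm, from 0 to 8.81, set as the call begins (left out, the last holds). The fingers move at their own pace and stop on an object; "grip_force" is the grip in N (left out, the last holds). Time passes only in rows, so rows that do not move let the fingers close. It gives the time, the measured TCP pose, the force and the opening at its end, in the units of the state.
- monitor.get_state(): the state, without advancing time (a new reading comes with each control period).
- snapshot(name): name is "scene" or "top" or "wrist"; returns a dict with "frame" (480x640x3 uint8, red, green, blue), "range_z" (480x640 float32, m along the optical axis (not along the pixel's ray), 0 where there is no reading), "fx", "fy", "cx", "cy" (pixels), "rvec" (rotation vector, rad) and "tvec" (3), from world to camera coordinates, as OpenCV has them; the wrist camera has in their place "hand_eye" (4x4, takes a point from camera to tool coordinates, whose origin is the TCP and whose axes are the flange's). Camera axes: x right, y down, z forward; pixel columns grow to the right and rows downward; lengths in m; the calibration is good to about 2 mm. The wrist camera is an equidistant fisheye: a pixel r from the principal point sees the ray r / f radians off the axis. A picture is of the moment at which its call begins: read the wrist's pose just before it.
- workorder.finish_job(): hands the job in, once; it reports no verdict.
Trained networks look in a picture, given as the dict that the camera call returned (one of the last four; its "shot" number tells which), for a name from the list of things; names that differ only in an ending like _2 or _b are one class to them, and where a whole thing is asked for, a point or a joint stands for the part that bears it (a point fixed in the world has none). Each returns a list of dicts, best first, with "p" (0 to 1); they miss things now and then, are a little off and sometimes report something else, mostly with a low value. They report only what shows in the picture. A call takes as long as a camera call. They do not tell look-alikes from the thing itself.
- finder.masks_of(picture, thing): "pixels" (480x640 bool, what is visible of it) and "extent" ([left, top, right, bottom] in pixels, round what is visible of it).
The state is a dict: "clock": time; "q": joint angles; "qd": joint speeds; "joint_torque": joint torques, N m; "tool_pos": TCP position; "eef_rot": TCP orientation; "contact_force": force on the tool from outside, world axes, zero at the start; "moment": the same for the moment, N m; "opening": opening from 0.0 (shut) to 1.0 (fully open).
Only numpy, scipy, OpenCV 4.12 (cv2) and the standard library are available. Lean on these libraries where they do the work, as an engineer would, in place of code of your own. Each camera call takes 0.05 s, during which the arm holds its last target. There are 200 camera calls.

## Working session

There is one attempt and no reset: what is moved stays moved. The work goes in short steps, Python scripts to look and compute and a tool call to move; the robot and the scene stay as the last step left them, time stands still between calls to the robot, and variables do not carry over. Pictures are saved under pics/ and viewed, about 8 in all and at most 12, crops included, and the job is handed in when it is done.

Besides the shell and the picture viewer there is one more tool, called by a JSON object that holds its "api" and its "payload". carry_out: Moves the arm, as the interface text tells. Its arguments: {"type":"object","properties":{"motion":{"type":"array"},"hand":{"type":"number"},"grip_force":{"type":"number"}},"required":["motion"]}

```bash
mkdir -p pics; cat > h.py <<'E'
import numpy as np, cv2
from plant import monitor, snapshot, workorder, finder
def cloud(s):
    R,_=cv2.Rodrigues(np.array(s["rvec"],float)); t=np.array(s["tvec"],float).ravel()
    z=s["range_z"]; v,u=np.mgrid[:480,:640]
    P=np.stack([(u-s["cx"])/s["fx"]*z,(v-s["cy"])/s["fy"]*z,z],-1)
    return (P-t)@R   # world
def save(im,n): cv2.imwrite('pics/'+n,cv2.cvtColor(im,cv2.COLOR_RGB2BGR))
E
python3 - <<'E'
from h import *
for n in("scene","top"):
    s=snapshot(n); save(s["frame"],n+"0.png"); W=cloud(s)
    for th in("shifter","knob_mid","gearmotor","carton","cup"):
        for m in finder.masks_of(s,th)[:3]:
            k=m["pixels"]&(s["range_z"]>0); p=W[k]
            if len(p): print(n,th,round(m["p"],2),np.round(m["extent"]),np.median(p,0).round(3),p.min(0).round(3),p.max(0).round(3))
st=monitor.get_state(); print(st)
E
```

```text
scene shifter 0.84 [293. 211. 383. 311.] [0.553 0.055 0.059] [ 0.319 -0.072 -0.005] [0.635 0.144 0.238]
scene shifter 0.63 [400. 218. 471. 292.] [0.412 0.273 0.042] [ 0.228  0.185 -0.004] [0.479 0.356 0.175]
scene knob_mid 0.56 [446. 221. 457. 232.] [0.4   0.271 0.163] [0.383 0.258 0.136] [0.41  0.284 0.175]
scene knob_mid 0.49 [345. 213. 364. 237.] [0.547 0.071 0.222] [ 0.292 -0.021 -0.005] [0.557 0.088 0.238]
scene gearmotor 0.84 [305. 224. 316. 250.] [ 0.458 -0.077  0.042] [ 0.374 -0.12  -0.003] [ 0.535 -0.03   0.098]
scene carton 0.91 [370. 286. 397. 325.] [0.619 0.182 0.067] [ 0.544  0.14  -0.002] [0.63  0.211 0.076]
scene carton 0.5 [345. 214. 362. 235.] [0.548 0.072 0.222] [ 0.368  0.024 -0.001] [0.557 0.088 0.238]
scene cup 0.67 [145. 178. 185. 226.] [ 0.549 -0.489  0.086] [ 0.492 -0.543 -0.001] [ 0.571 -0.466  0.125]
top shifter 0.98 [202. 273. 260. 328.] [0.388 0.258 0.029] [ 0.31   0.184 -0.004] [0.477 0.349 0.178]
top shifter 0.73 [270. 224. 345. 298.] [0.513 0.031 0.056] [ 0.412 -0.075 -0.001] [0.634 0.14  0.239]
top knob_mid 0.64 [211. 295. 225. 300.] [0.392 0.266 0.17 
[... 361 characters left out ...]
q': array([ 1.30478398,  0.68908338, -0.19458631,  1.56531763,  0.15728466,
        0.90246511, -0.21509605]), 'qd': array([ 8.22870453e-05, -1.12950889e-03,  5.86716015e-04, -7.87727344e-04,
        6.51107928e-04, -1.71978036e-03, -2.24051193e-04]), 'joint_torque': array([ 3.76010894e-05, -5.27251875e+01, -1.26685727e+00, -1.53681511e+01,
       -5.20087138e-02, -5.05952357e-04, -5.56233118e-06]), 'tool_pos': array([ 0.18461503, -0.59713124,  0.30274803]), 'eef_rot': array([9.88784464e-01, 1.49349523e-01, 1.75648875e-05, 5.09993088e-05]), 'contact_force': array([-0.42297445,  0.28283007, -0.31437042]), 'moment': array([-0.04646518,  0.04568536, -0.01214062]), 'opening': 1.0000895889091297}
```

```bash
python3 - <<'E'
from h import *
from scipy.optimize import minimize
s=snapshot("top"); W=cloud(s); t=snapshot("scene"); V=cloud(t)
a=cv2.resize(s["frame"][200:345,190:390],(800,580),interpolation=cv2.INTER_CUBIC); save(a,"topc.png")
b=cv2.resize(t["frame"][190:340,280:480],(800,600),interpolation=cv2.INTER_CUBIC); save(b,"scenec.png")
for n,C in(("top",W),("scene",V)):
    x,y,z=C[...,0],C[...,1],C[...,2]
    near=(abs(x-.52)<.13)&(abs(y-.03)<.13)
    for nm,lo,hi in(("plate",.092,.108),("board",.006,.018)):
        k=near&(z>lo)&(z<hi); p=C[k][:,:2].astype(np.float32)
        r=cv2.minAreaRect(p); print(n,nm,len(p),np.round(r[0],4),np.round(r[1],4),round(r[2],1), np.median(C[k][:,2]).round(4))
    k=near&(z>.19)&(z<.26); print(n,"knob",k.sum(),C[k].min(0).round(4),C[k].max(0).round(4),C[k].mean(0).round(4))
    k=k&(z>.226); print(" top",k.sum(),C[k].min(0).round(4),C[k].max(0).round(4),C[k].mean(0).round(4))
E
```

```text
top plate 1298 [0.5236 0.0334] [0.1133 0.1137] 69.7 0.1007
top board 1554 [0.5199 0.0302] [0.2586 0.259 ] 89.7 0.0124
top knob 190 [0.518  0.0459 0.1952] [0.5535 0.0842 0.2372] [0.5342 0.0645 0.2259]
 top 133 [0.5212 0.0519 0.226 ] [0.5535 0.0839 0.2372] [0.5371 0.067  0.2318]
scene plate 1384 [0.5225 0.0365] [0.1161 0.1177] 69.8 0.0993
scene board 1461 [0.5222 0.033 ] [0.2495 0.2368] 5.4 0.012
scene knob 282 [0.523  0.0505 0.1901] [0.5563 0.0881 0.236 ] [0.5451 0.0711 0.2185]
 top 123 [0.523  0.0543 0.226 ] [0.5558 0.0868 0.236 ] [0.5404 0.0708 0.2303]
```

View pics/topc.png

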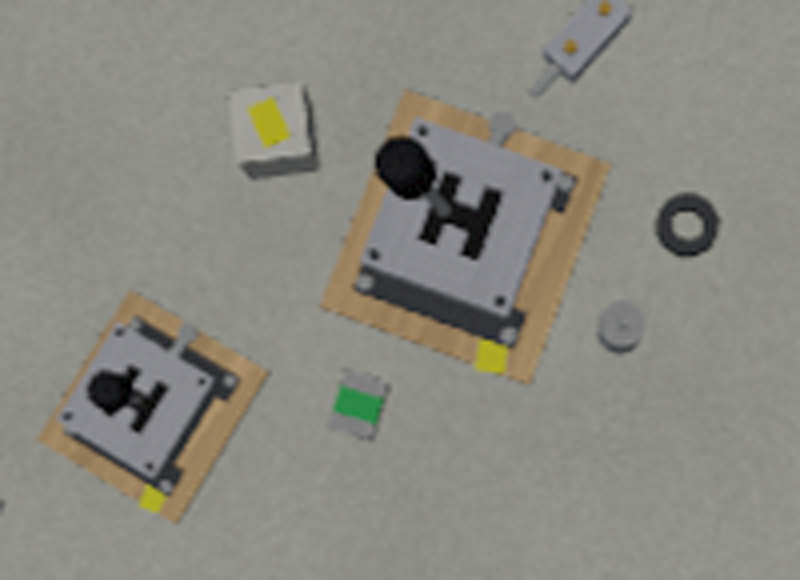

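View pics/scenec.png

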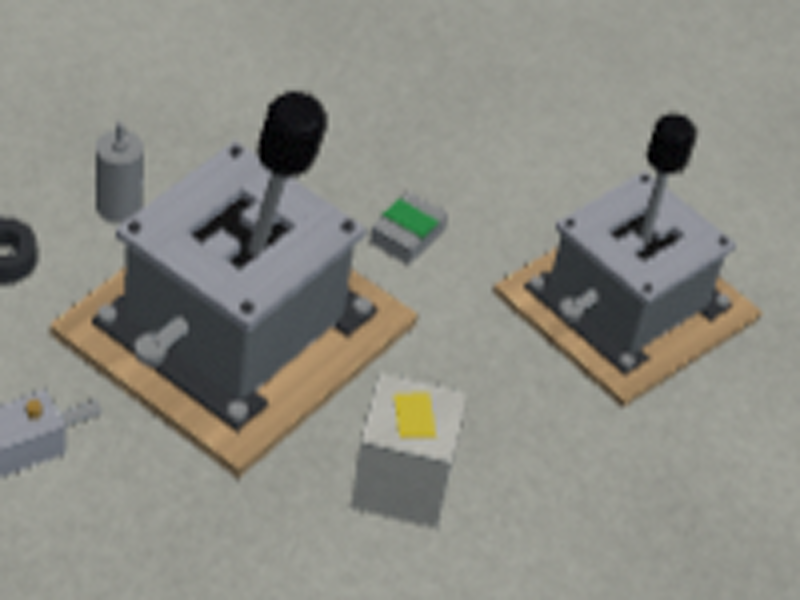

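The larger shifter stands at topc (460,215) with its knob at (405,165). The smaller look-alike is at (140,395) with its knob at (110,390). The large housing and plate measure 113 mm, so I'll use that one. Its rod points up and right, which gives a yaw of about -20°, and the lever is in a left slot near neutral. Next I'll fit the lean.

```bash
cat >> h.py <<'E'
from scipy.optimize import least_squares
YAW=-np.deg2rad(20.3); F=np.array([np.cos(YAW),np.sin(YAW)]); L=np.array([-F[1],F[0]])
C0=np.array([.5233,.0345])
def fit(C,c=C0):
    x,y,z=C[...,0],C[...,1],C[...,2]
    near=(np.hypot(x-c[0],y-c[1])<.1)&(z>.17)&(z<.245)
    P=C[near]; d=P[:,:2]-c
    Q=np.stack([d@F,-(d@L),P[:,2]-.012],1) # fwd,right,up
    def res(p):
        a,b=p; u=np.array([np.sin(b),np.cos(b)*np.sin(a),np.cos(b)*np.cos(a)])
        h=Q@u; r=np.linalg.norm(Q-np.outer(h,u),axis=1)
        e=np.stack([r-.018,abs(h-.2)-.023],1)
        return np.where((e>0).all(1),np.linalg.norm(np.maximum(e,0),axis=1),e.max(1))
    s=least_squares(res,[0,0],loss="soft_l1",f_scale=.002); return s.x.round(3),len(P),np.sqrt(np.mean(s.fun**2)).round(4)
E
python3 - <<'E'
from h import *
for n,c in(("top",(.5236,.0334)),("scene",(.5225,.0365))):
    s=snapshot(n); print(n,fit(cloud(s),np.array(c)),fit(cloud(s)))
c=C0+L*.11-F*0; print("hover",c, "L",L,"F",F)
E
```

```text
top (array([-0.177,  0.013]), 190, np.float64(0.0021)) (array([-0.172,  0.016]), 190, np.float64(0.002))
scene (array([-0.171,  0.005]), 291, np.float64(0.0021)) (array([-0.18 , -0.002]), 291, np.float64(0.0021))
hover [0.56146292 0.13766778] L [0.34693565 0.93788893] F [ 0.93788893 -0.34693565]
```

{"api": "carry_out", "payload": {"motion": [0, 0, -3, 0, 0, 0, 0, 0, -3, 0, 0, 0, 3.6, -3.7, 0, 0, 0, 0, 3.6, -3.7, 0, 0, 0, 0, 3.6, -3.7, 0, 0, 0, 0, 3.6, -3.7, 0, 0, 0, 0, 3.6, -3.7, 0, 0, 0, 0, 3.6, -3.7, 0, 0, 0, 0], "hand": 0, "grip_force": 5}}

```text
clock: 1.8
tool_pos: [0.3261, -0.3198, 0.363]
eef_rot: [0.989, 0.149, 0.0, 0.0]
contact_force: [0.9, -0.1, 0.3]
opening: 0.119
```

{"api": "carry_out", "payload": {"motion": [3.6, -3.7, 0, 0, 0, 0, 3.6, -3.7, 0, 0, 0, 0, 3.6, -3.7, 0, 0, 0, 0, 3.6, -3.7, 0, 0, 0, 0, 3.6, -3.7, 0, 0, 0, 0, 3.6, -3.7, 0, 0, 0, 0, 3.6, -3.7, 0, 0, 0, 0, 3.6, -3.7, 0, 0, 0, 0]}}

```text
clock: 2.8
tool_pos: [0.5138, 0.0481, 0.3629]
eef_rot: [0.989, 0.149, 0.0, 0.0]
contact_force: [0.4, -0.6, 0.0]
opening: 0.007
```

{"api": "carry_out", "payload": {"motion": [3.6, -3.7, 0, 0, 0, 0, 3.6, -3.7, 0, 0, 0, 0, 0, 0, 0, 0, 0, -0.18, 0, 0, 0, 0, 0, -0.18, 0, 0, 0, 0, 0, -0.18, 0, 0, 0, 0, 0, -0.18, 0, 0, 0, 0, 0, -0.18, 0, 0, 0, 0, 0, 0]}}

```text
clock: 3.8
tool_pos: [0.5601, 0.1384, 0.3626]
eef_rot: [0.826, 0.564, -0.0, -0.0]
contact_force: [1.1, -0.1, -0.8]
opening: 0.005
```

```bash
cat >> h.py <<'E'
from scipy.spatial.transform import Rotation as Ro
def wcloud():
    st=monitor.get_state(); s=snapshot("wrist"); v,u=np.mgrid[:480,:640]
    dx,dy=(u-s["cx"])/s["fx"],(v-s["cy"])/s["fy"]; th=np.hypot(dx,dy); k=np.tan(np.minimum(th,1.5))/np.maximum(th,1e-9)
    z=np.where(th<1.3,s["range_z"],0); P=np.stack([dx*k*z,dy*k*z,z],-1)
    H=np.array(s["hand_eye"]); T=P@H[:3,:3].T+H[:3,3]
    Wd=Ro.from_quat(st["eef_rot"]).apply(T.reshape(-1,3)).reshape(T.shape)+st["tool_pos"]
    Wd[z<=0]=9; return s,Wd,st
E
python3 - <<'E'
from h import *
s,W,st=wcloud(); save(s["frame"],"w1.png")
k=(abs(W[...,2]-.1)<.006)&(np.hypot(W[...,0]-.523,W[...,1]-.034)<.1); r=cv2.minAreaRect(W[k][:,:2].astype(np.float32)); print(k.sum(),r)
print(fit(W))
x=Ro.from_quat(st["eef_rot"]).as_matrix(); print(x.round(3)); d=st["tool_pos"][:2]-C0; print("fwd,left",d@F,d@L)
E
```

```text
2429 ((0.5359269380569458, 0.07105115056037903), (0.03915581852197647, 0.1134805902838707), 69.79217529296875)
(array([-0.224,  0.068]), 47, np.float64(0.0004))
[[ 0.364  0.931 -0.   ]
 [ 0.931 -0.364  0.   ]
 [ 0.    -0.    -1.   ]]
fwd,left -0.0015292609225178587 0.1101999109607553
```

View pics/w1.png

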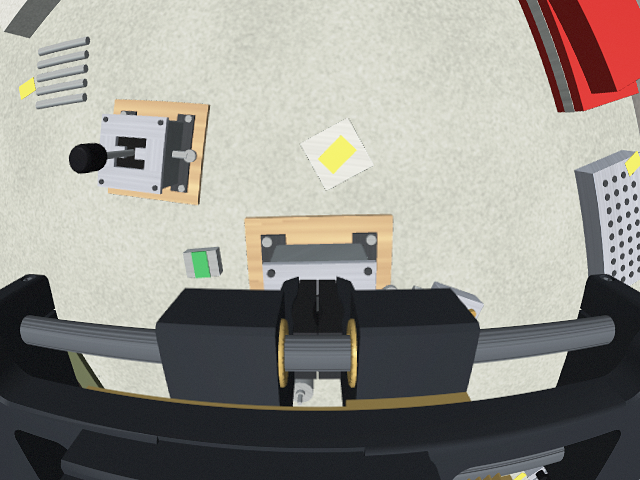

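The wrist view shows mostly the gripper, but the larger shifter's left plate edge is visible at about (318,275). Its depth puts the centre within 2 mm of my estimate. I'll go down on the left side of the knob.

{"api": "carry_out", "payload": {"motion": [0, 0.3, 4, 0, 0, -0.02, 0, 0, 4, 0, 0, 0, 0, 0, 3, 0, 0, 0, -2, 0, 0, 0, 0, 0, -1, 0, 0, 0, 0, 0, 0, 0, 0, 0, 0, 0]}}

```text
clock: 4.6
tool_pos: [0.5531, 0.1078, 0.2542]
eef_rot: [0.821, 0.572, 0.001, 0.001]
contact_force: [0.6, 0.7, -0.3]
opening: 0.012
```

```bash
cat >> h.py <<'E'
def rep(name=None):
    st=monitor.get_state(); d=st["tool_pos"][:2]-C0; f=st["contact_force"]
    print("fwd,left,z",(d@F).round(4),(d@L).round(4),st["tool_pos"][2].round(4),"force fwd,left,z",(f[:2]@F).round(1),(f[:2]@L).round(1),f[2].round(1),st["clock"])
    for n in("top","scene"):
        s=snapshot(n); print(n,fit(cloud(s)))
        if name: save(cv2.resize(s["frame"][190:340,250:450],(800,600),interpolation=cv2.INTER_CUBIC),name+n+".png")
E
python3 -c "
from h import *
rep('a')"
```

```text
fwd,left,z 0.0025 0.0791 0.2542 force fwd,left,z 0.3 0.9 -0.3 4.6
top (array([0., 0.]), 0, np.float64(nan))
scene (array([-0.366,  0.   ]), 131, np.float64(0.0055))
  return _methods._mean(a, axis=axis, dtype=dtype,
  ret = ret.dtype.type(ret / rcount)
```

View pics/ascene.png

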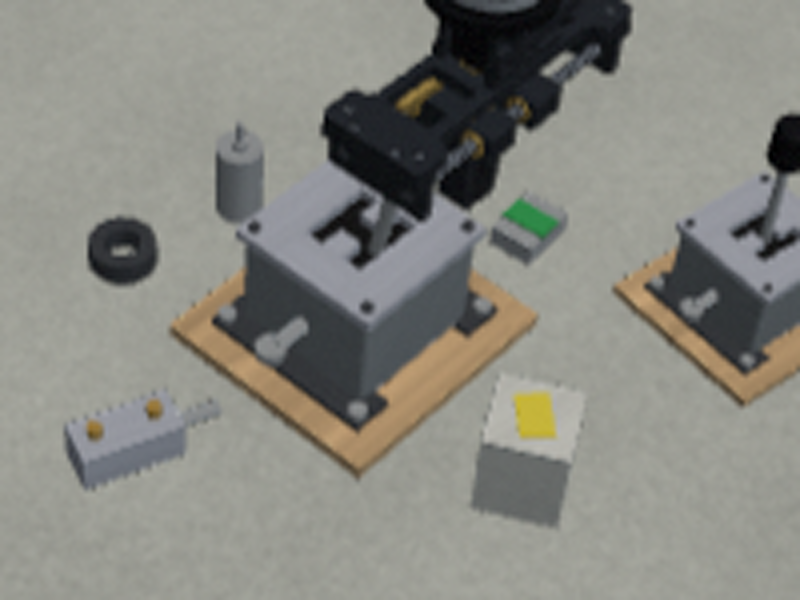

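{"api": "carry_out", "payload": {"motion": [-0.8, 0, 0, 0, 0, 0, -0.8, 0, 0, 0, 0, 0, -0.8, 0, 0, 0, 0, 0, -0.8, 0, 0, 0, 0, 0]}}

```text
clock: 5.2
tool_pos: [0.5416, 0.0792, 0.2529]
eef_rot: [0.82, 0.573, 0.001, -0.0]
contact_force: [0.9, 2.1, 0.0]
opening: 0.008
```

{"api": "carry_out", "payload": {"motion": [-0.8, 0, 0, 0, 0, 0, -0.8, 0, 0, 0, 0, 0, -0.8, 0, 0, 0, 0, 0, -0.8, 0, 0, 0, 0, 0]}}

```text
clock: 5.7
tool_pos: [0.5303, 0.0487, 0.2527]
eef_rot: [0.82, 0.573, -0.0, 0.0]
contact_force: [0.5, 1.0, 0.7]
opening: 0.008
```

```bash
python3 -W ignore -c "
from h import *
rep('b')"
```

```text
fwd,left,z 0.0017 0.0158 0.2527 force fwd,left,z 0.2 1.1 0.7 5.7
top (array([0., 0.]), 0, np.float64(nan))
scene (array([-0.045,  0.004]), 161, np.float64(0.0048))
```

View pics/bscene.png

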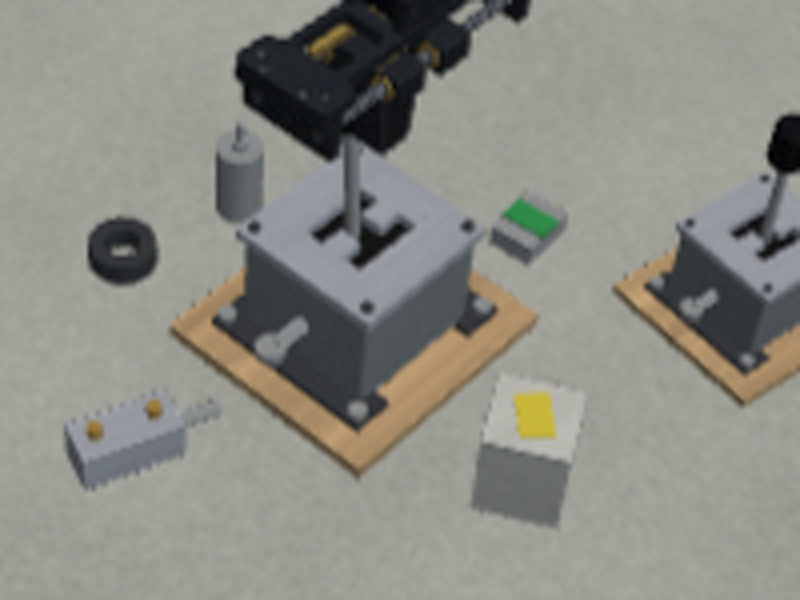

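The lever shaft, at about (352,190), is in the crossbar and upright to slightly right. The push force is about 1 N, so I'll continue across.

{"api": "carry_out", "payload": {"motion": [-0.7, 0, 0, 0, 0, 0, -0.6, 0, 0, 0, 0, 0, -0.5, 0, 0, 0, 0, 0, -0.3, 0, 0, 0, 0, 0, 0, 0, 0, 0, 0, 0]}}

```text
clock: 6.42
tool_pos: [0.5232, 0.0291, 0.2527]
eef_rot: [0.82, 0.573, -0.0, 0.0]
contact_force: [0.7, 0.5, -0.6]
opening: 0.004
```

```bash
python3 -W ignore -c "
from h import *
rep('c')"
```

```text
fwd,left,z 0.0017 -0.0051 0.2527 force fwd,left,z 0.5 0.7 -0.6 6.425
top (array([0., 0.]), 0, np.float64(nan))
scene (array([0.053, 0.003]), 176, np.float64(0.0042))
```

{"api": "carry_out", "payload": {"motion": [-0.2, 0, 0, 0, 0, 0, 0, 0, 0, 0, 0, 0, 3, 0, 0, 0, 0, 0, 2, -2, 0, 0, 0, 0, 0, -4, 0, 0, 0, 0, 0, -3, 0, 0, 0, 0, 0, 0, 0, 0, 0, 0]}}

```text
clock: 7.4
tool_pos: [0.4535, 0.106, 0.2529]
eef_rot: [0.819, 0.574, -0.001, -0.0]
contact_force: [1.1, -0.6, 0.1]
opening: 0.003
```

```bash
python3 -W ignore -c "
from h import *
rep('d')"
```

```text
fwd,left,z -0.0903 0.0429 0.2529 force fwd,left,z 1.2 -0.2 0.1 7.4
top (array([0.192, 0.014]), 169, np.float64(0.0023))
scene (array([ 0.153, -0.024]), 390, np.float64(0.0421))
```

View pics/dscene.png

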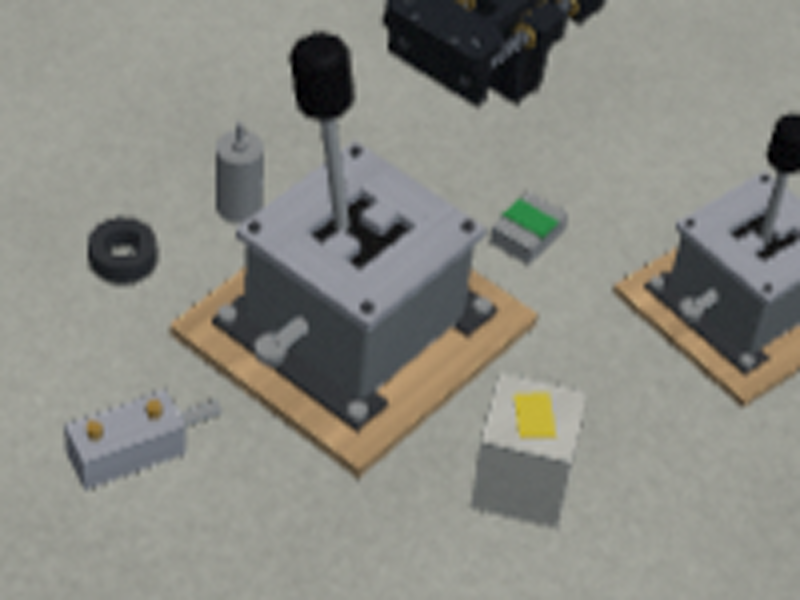

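The lever now stands fully right in neutral: knob at (322,75), fitted across 0.192 and lever 0.014. The finger goes behind the knob next, then pushes forward.

{"api": "carry_out", "payload": {"motion": [-4, 0, 0, 0, 0, 0, -4, 0, 0, 0, 0, 0, 0, 2, 0, 0, 0, 0, 0, 2, 0, 0, 0, 0, 0, 0.8, 0, 0, 0, 0, 0, 0.8, 0, 0, 0, 0, 0, 0.8, 0, 0, 0, 0]}}

```text
clock: 8.38
tool_pos: [0.4877, 0.0083, 0.2526]
eef_rot: [0.82, 0.573, -0.001, -0.0]
contact_force: [-1.5, 0.1, 0.9]
opening: 0.006
```

{"api": "carry_out", "payload": {"motion": [0, 0.8, 0, 0, 0, 0, 0, 0.8, 0, 0, 0, 0, 0, 0.5, 0, 0, 0, 0, 0, 0, 0, 0, 0, 0]}}

```text
clock: 8.88
tool_pos: [0.508, 0.0011, 0.2526]
eef_rot: [0.82, 0.573, 0.0, 0.0]
contact_force: [0.0, -0.0, -0.2]
opening: 0.007
```

```bash
python3 -W ignore -c "
from h import *
rep('e')"
```

```text
fwd,left,z -0.0028 -0.0367 0.2526 force fwd,left,z 0.0 0.0 -0.2 8.875
top (array([0., 0.]), 0, np.float64(nan))
scene (array([0.171, 0.125]), 333, np.float64(0.008))
```

{"api": "carry_out", "payload": {"motion": [0, 0.5, 0, 0, 0, 0, 0, 0.4, 0, 0, 0, 0, 0, 0.1, 0, 0, 0, 0, 0, 0, 0, 0, 0, 0]}}

```text
clock: 9.48
tool_pos: [0.5171, -0.0022, 0.2527]
eef_rot: [0.82, 0.573, 0.0, 0.0]
contact_force: [-0.4, 0.5, -0.2]
opening: 0.007
```

{"api": "carry_out", "payload": {"motion": [0, 0.1, 0, 0, 0, 0, 0, 0, 0, 0, 0, 0]}}

```text
clock: 9.72
tool_pos: [0.5179, -0.0026, 0.2527]
eef_rot: [0.82, 0.573, -0.0, 0.0]
contact_force: [-0.4, 1.0, 0.5]
opening: 0.006
```

{"api": "carry_out", "payload": {"motion": [0, 0.1, 0, 0, 0, 0, 0, 0, 0, 0, 0, 0]}}

```text
clock: 9.98
tool_pos: [0.519, -0.003, 0.2527]
eef_rot: [0.82, 0.573, 0.0, 0.0]
contact_force: [-0.3, 0.4, -1.1]
opening: 0.006
```

{"api": "carry_out", "payload": {"motion": [0, 0.15, 0, 0, 0, 0, 0, 0, 0, 0, 0, 0]}}

```text
clock: 10.22
tool_pos: [0.5205, -0.0036, 0.2527]
eef_rot: [0.82, 0.573, 0.0, 0.0]
contact_force: [-1.2, 1.1, -0.1]
opening: 0.007
```

{"api": "carry_out", "payload": {"motion": [0, 0.1, 0, 0, 0, 0, 0, 0, 0, 0, 0, 0]}}

```text
clock: 10.48
tool_pos: [0.5213, -0.0039, 0.2527]
eef_rot: [0.82, 0.573, 0.0, 0.0]
contact_force: [-1.7, 1.6, -0.8]
opening: 0.01
```

```bash
python3 -W ignore -c "
from h import *
rep('f')"
```

```text
fwd,left,z 0.0115 -0.0367 0.2527 force fwd,left,z -2.1 0.9 -0.8 10.475
top (array([0., 0.]), 0, np.float64(nan))
scene (array([0.171, 0.197]), 343, np.float64(0.0079))
```

View pics/fscene.png

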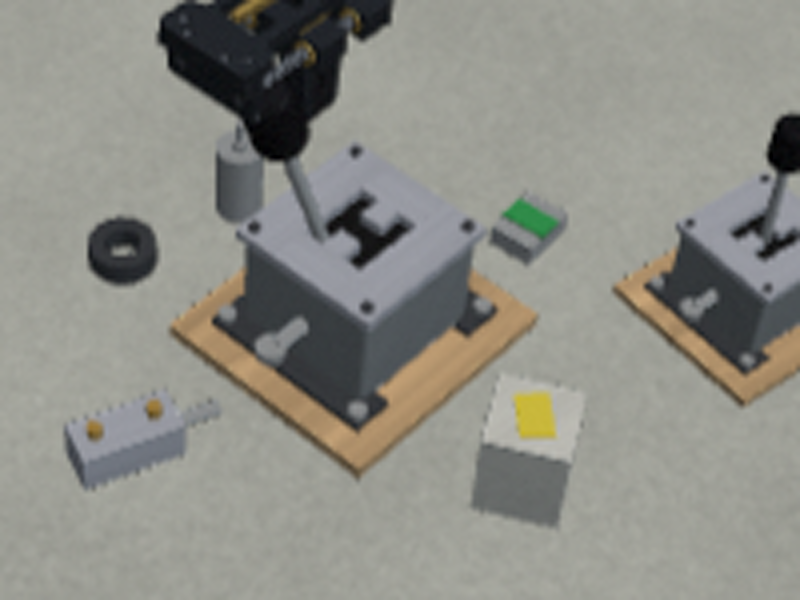

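The lever leans into the front right slot: knob at (278,130), shaft foot at (318,238). There's no firm stop yet, so I'll nudge it further.

{"api": "carry_out", "payload": {"motion": [0, 0.15, 0, 0, 0, 0, 0, 0, 0, 0, 0, 0]}}

```text
clock: 10.82
tool_pos: [0.5227, -0.0044, 0.2527]
eef_rot: [0.82, 0.573, -0.0, 0.0]
contact_force: [-1.2, 0.1, 0.1]
opening: 0.005
```

{"api": "carry_out", "payload": {"motion": [0, 0.1, 0, 0, 0, 0, 0, 0, 0, 0, 0, 0]}}

```text
clock: 11.08
tool_pos: [0.5233, -0.0046, 0.2526]
eef_rot: [0.82, 0.573, -0.0, -0.0]
contact_force: [-1.7, 0.8, -0.1]
opening: 0.005
```

{"api": "carry_out", "payload": {"motion": [0, 0.15, 0, 0, 0, 0, 0, 0, 0, 0, 0, 0]}}

```text
clock: 11.32
tool_pos: [0.5242, -0.0049, 0.2525]
eef_rot: [0.82, 0.573, -0.001, -0.001]
contact_force: [-3.4, 1.9, -0.2]
opening: 0.009
```

{"api": "carry_out", "payload": {"motion": [0, 0.1, 0, 0, 0, 0, 0, 0, 0, 0, 0, 0]}}

```text
clock: 11.58
tool_pos: [0.5246, -0.0051, 0.2524]
eef_rot: [0.819, 0.573, -0.001, -0.001]
contact_force: [-5.0, 1.9, 0.6]
opening: 0.007
```

```bash
python3 -W ignore -c "
from h import *
rep('g')"
```

```text
fwd,left,z 0.0149 -0.0367 0.2524 force fwd,left,z -5.3 0.0 0.6 11.575
top (array([0., 0.]), 0, np.float64(nan))
scene (array([0.171, 0.212]), 339, np.float64(0.0075))
```

Force has risen to 5 N and the tool is stalling, so the lever is at its stop. I'll back off straight and check.

{"api": "carry_out", "payload": {"motion": [0, -2, 0, 0, 0, 0, 0, -4, 0, 0, 0, 0, 0, -4, 0, 0, 0, 0, 0, 0, -4, 0, 0, 0, 0, 0, -4, 0, 0, 0, 0, 0, 0, 0, 0, 0]}}

```text
clock: 12.42
tool_pos: [0.4348, 0.0291, 0.3355]
eef_rot: [0.82, 0.572, 0.004, 0.002]
contact_force: [0.8, 0.3, -0.8]
opening: 0.007
```

```bash
python3 -W ignore -c "
from h import *
rep('i')
im=[cv2.resize(cv2.imread('pics/i%s.png'%n),(400,300)) for n in('top','scene')]
cv2.imwrite('pics/i.png',cv2.hconcat(im))
s=snapshot('scene'); W=cloud(s); k=(W[...,2]>.17)&(W[...,2]<.245)&(np.hypot(W[...,0]-.56,W[...,1]+.018)<.045); P=np.full(W.shape,9.); P[k]=W[k]; print('scene knob only',fit(P))"
```

```text
fwd,left,z -0.0812 -0.0357 0.3355 force fwd,left,z 0.7 0.6 -0.8 12.425
top (array([0.186, 0.236]), 113, np.float64(0.0022))
scene (array([0.181, 0.233]), 291, np.float64(0.0018))
scene knob only (array([0.182, 0.232]), 296, np.float64(0.0021))
```

View pics/i.png

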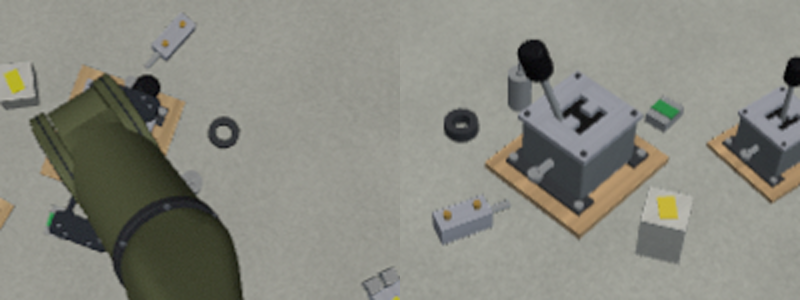

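The lever sits in third: knob at (537,60) in the right panel, fitted across about 0.18 and lever about 0.235. The arm is clear and the other goods are where they were, so I'll hand in.

```bash
python3 -W ignore -c "
from h import *
rep(); print(workorder.finish_job())"
```

```text
fwd,left,z -0.0832 -0.0373 0.3323 force fwd,left,z 0.5 -0.0 0.1 12.575
top (array([0.186, 0.254]), 128, np.float64(0.0021))
scene (array([0.181, 0.233]), 292, np.float64(0.0018))
the job is handed in; nothing more can be done
None
```

The larger shifter's lever is in third, and I handed the job in at about 12.6 s of the 58 s allowed. No verdict was reported.

- **Start:** the lever already stood at neutral on the left (across about -0.175, lever about 0.01), so it needed no separate push to neutral.
- **Across:** with the fingers shut, I pushed the knob to the right from its left side at 1–2 N. A check with the hand clear showed across 0.192 and lever 0.014. It never leaned back towards fourth in any check.
- **Forward:** I moved the fingers behind the knob and pushed until it met the stop. The force rose to about 5 N and the tool stalled, so I backed off and lifted clear.

**Last checks:** the fits gave across 0.181–0.186. The lever reading was 0.233 from the scene camera. The top camera gave 0.236, then 0.254 just before hand-in, with the knob partly hidden. These two cameras disagree by up to 0.02 rad around the nominal 0.24.

The arm is clear of everything and reads only noise-level force. In the pictures, the goods near the shifter stand where they did. I did not measure the knob's lift separately, but the fits show it down. I did not re-check the cup and red carton at the end, though no move went near them.

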